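# Scan a radiosonde's code label before launch

## Task

Log this radiosonde before launch: pick up the orange-headed hand scanner from the blue tray, aim its window squarely at the code label on the sonde leaning in its stand, about 9 cm away with the beam on the middle of the label, and hold it steady there for about two seconds so that it reads by itself. Then lay the scanner gently back in the tray, underside down, and let go. Do not touch the sonde, and leave the other things on the bench where they are.

Things in the scene. Friction and masses are not known exactly. Their poses are not given: they have to be found in the camera images.
- scanner: Loose stick-shaped hand scanner, 163 mm long, about 0.22 kg, lying on its flat underside. Origin: middle of the underside; +x to the front window (the beam), +z out of its top. Grey grip 36 mm wide (y) and high, flat sides, x = -66 to 9 mm; neck to x = 25 mm, 44 wide; orange head x = 25 to 80 mm, 56 wide, 42 high; tail bumper 40 wide. Balances near x = 10 mm. Reads by itself, no key.
- scanner_window (a point): Middle of the scanner's front window, 82.5 mm ahead of the scanner's origin and 21 mm above its underside; axes as scanner, the beam leaves along +x.
- scanner_focus (a point): The point on the beam 90 mm in front of the window where the scanner is in focus (nothing is seen there); 172.5 mm ahead of the scanner's origin and 21 mm above its underside. It should lie at the middle of the label. Axes as scanner.
- sonde: Radiosonde, a loose white box 150 mm long (z), 64 wide (y), 46 thick (x), leaning back 35 degrees from upright in its stand; a thin sensor arm runs 113 mm on beyond its top end. Origin: middle of its lower end; +z runs up along the box, -x points out of its labelled front face. Must not be touched.
- sonde_label (a point): Middle of the square black and white code (34 mm) on the yellow-edged label (50 mm wide, 62 long), on the sonde's front face 96 mm from its lower end, about 0.12 m above the bench. Axes as sonde: -x points straight out of the label, 35 degrees above level, away from the robot and more or less to its right.
- stand: Fixed stand of the sonde: steel base 130 by 96 mm, 8 mm thick, with an aluminium back rest. Origin: middle of the underside. The label faces its -x side. The stand with the sonde reaches about 0.26 m above the bench; nothing of it stands in front of the label.
- tray: Fixed shallow blue tray with a dark mat, 270 mm (x) by 190 mm (y) outside, rim 12 mm high and 4 mm thick. Origin: middle of the underside; the floor on which the scanner lies is 5 mm above it.
- dome: Bystander: clear acrylic test dome on a black base, 132 mm across, 83 mm high. Origin: middle of the underside.
- port: Bystander: brass pressure port on a 60 mm square aluminium plate, 62 mm high. Origin: middle of the underside.
- sensor_arm: Bystander: white sensor arm on a black foam block 170 mm (x) by 55 mm, 32 mm high. Origin: middle of the underside.
- unwinder: Bystander: blue string unwinder reel, 72 mm across, 54 mm high. Origin: middle of the underside.
- battery: Bystander: green battery pair in a black holder 62 by 36 mm, 24 mm high. Origin: middle of the underside.
Things that resemble listed ones, but are neither listed nor needed, are in the scene too. What is shaped like the scanner but green is not meant.

How it is judged (in metres and radians):
On the way:
1. held 1.5 s, slower than 20 mm/s and 0.15 rad/s: scanner's focus within 17 mm of the label's middle along and across it, window 55 to 125 mm off, beam within 15 degrees of square (y of scanner_focus in the frame of sonde_label between -0.017 and 0.017 m and z of scanner_focus in the frame of sonde_label between -0.017 and 0.017 m and x of scanner_window in the frame of sonde_label between -0.125 and -0.055 m and angle between the x axis of scanner and the x axis of sonde_label, either way round below 0.26 rad and linear speed of scanner below 0.02 m/s and angular speed of scanner below 0.15 rad/s and contact force between scanner and the fingers above 0.5 N), for 1.5 s.
At the end, for the whole second after the job is handed in: The scanner lies released and at rest on the tray's floor, underside down within 0.1 rad, origin within 70 mm of the tray's middle along each of its axes and under 9 mm above the tray's origin; the sonde is within 10 mm and the five bystanders within 20 mm of where they stood (x of scanner in the frame of tray between -0.07 and 0.07 m and y of scanner in the frame of tray between -0.07 and 0.07 m and z of scanner in the frame of tray between 0 and 0.009 m and angle between scanner's own z axis and vertical below 0.1 rad and linear speed of scanner below 0.02 m/s and contact force between scanner and tray above 0.5 N and distance of sonde from where it was at the start of the episode below 0.01 m and distance of each of dome, port, sensor_arm, unwinder, battery from where it was at the start of the episode below 0.02 m); the robot touches nothing.
It fails at once if the scanner or the robot touches the radiosonde (contact force between sonde and scanner above 0.5 N or contact force between sonde and the fingers above 0.5 N or contact force between sonde and the arm above 0.5 N).
It fails at once if the radiosonde is shifted in its stand (distance of sonde from where it was at the start of the episode above 0.01 m).
It fails at once if the scanner is dropped (falls free, faster than 0.6 m/s) (contact force between scanner and anything else below 0.05 N and linear speed of scanner above 0.6 m/s).
It fails at once if one of the other loose things on the bench is moved by more than 20 mm (distance of any of dome, port, sensor_arm, unwinder, battery from where it was at the start of the episode above 0.02 m).
It also fails if it takes over 48 s, if anything falls off the work surface, if the arm or the gripper's body presses on something with over 40 N, if the wrist force passes 120 N, or if a joint passes its speed limit or range.

## Robot

A 6-joint arm with a two-finger parallel gripper is mounted at the origin on the work surface. World frame = base frame: x ahead of the robot, y to its left, z up, the work surface at z = 0. Lengths are in mm, angles in rad, forces in N, time in s.
With the tool pointing down it reaches from about 275 to 875 mm from the base axis. Payload 12.5 kg.
Tool frame: the origin (TCP) lies midway between the tips of the shut fingers; the grasp point (between the pads) lies r.hold_point_z behind it (r.hold_point_z is the distance from the TCP to the grasp point, in mm); x points along the fingers, z is the direction in which the jaws open and shut, and the axes are right-handed (so a half turn about x gives the same grasp; the last joint's range is limited). The gripper opens to 85 mm and grips with 20 to 120 N. Pads are 22 mm wide; open, the fingers measure 114 mm over their backs; the gripper's body (76 mm by 85 mm) begins 54 mm behind the grasp point. The pads swing forward as they close: fully open they stand 13 mm farther back than shut.
Start: joints at [1.126, 0.351, 1.652, -0, 1.139, -0.085], TCP at [193.616, 514.779, 231.29] pointing down, gripper open.
Joint ranges: [-2.75, 2.75], [-0.79, 2.1], [0.01, 2.65], [-1.57, 4.71], [0.07, 3.14], [-2.87, 2.87]. Speed limits (rad/s): [2.22, 2.22, 2.79, 3.14, 3.14, 3.14].

## Interface

Orientations are given as a unit quaternion [w, x, y, z].
In Python, from plant import r gives the robot as it stands.
- The arm moves only by the tool step_arm, never from a script. Its argument "increments" is text: rows parted by semicolons, each of 7 numbers parted by spaces: the turn, a rotation vector about the tool's x, y, z in rad, then the shift along the tool's x, y, z in m, then the gripper command: -1 is fully open, 1 is shut, values between are in proportion. In form: ax ay az tx ty tz grip; .... A call has 1 to 8 rows; each row is the pose to reach, as a shift and turn from the pose commanded when the call began, along the tool's axes at that moment; what a row does not reach only later rows make up. A row lasts 1/8 s, in which the tool goes at most 62.5 mm and 10.7 degrees, less where a joint would pass 70% of its speed; a pose out of reach is approached as far as the arm can. A call with a gripper value outside its range is refused whole. The fingers move at their own pace and stop on an object; the grip force is fixed at half the most. Time passes only in rows, so rows that repeat a pose let the fingers close. It gives the time, the measured TCP pose, the force and the opening at its end, in the units of the state.
- r.state(): the state, without advancing time (a new reading comes with each control period).
- r.read_camera(name): name is "scene" or "top" or "wrist"; returns a dict with "color" (480x640x3 uint8, red, green, blue), "intrinsics" (3x3 intrinsics, pixels), "k1" (the pictures are not rectified: a ray, as slopes to the right and down, at radius r is drawn at 1 + k1 r^2 times it, then the intrinsics apply), "eye" and "rotation" of the camera in the world. Camera axes: x right, y down, z forward; pixel columns grow to the right and rows downward; lengths in mm; the calibration is good to about 2 mm. A picture is of the moment at which its call begins. There is no depth.
- r.sign_off(): hands the job in, once; it reports no verdict.
The state is a dict: "t": time; "qpos": joint angles; "qd": joint speeds; "effort": joint torques, N m; "tool_pos": TCP position; "orientation": TCP orientation; "contact_force": force on the tool from outside, world axes, zero at the start; "torque": the same for the moment, N m; "grip_width": finger opening in mm.
Only numpy, scipy, OpenCV 4.12 (cv2) and the standard library are available. Lean on these libraries where they do the work, as an engineer would, in place of code of your own. Each camera call takes 0.05 s, during which the arm holds its last target.

## Working session

There is one attempt and no reset: what is moved stays moved. The work goes in short steps, Python scripts to look and compute and a tool call to move; the robot and the scene stay as the last step left them, time stands still between calls to the robot, and variables do not carry over. Pictures are saved under pics/ and viewed, and the job is handed in when it is done.

Besides the shell and the picture viewer there is one more tool, called after "Call:" by a JSON object that holds its "fn" and its "kwargs", one argument or row to a line. step_arm: Moves the arm, as the interface text tells. Its arguments: {"type":"object","properties":{"increments":{"type":"string"}},"required":["increments"]}

```bash
ls; mkdir -p pics
python3 - <<'E'
from plant import r
import cv2,numpy as np
print(r.state(), r.hold_point_z)
for n in ["scene","top","wrist"]:
    c=r.read_camera(n)
    cv2.imwrite(f"pics/{n}0.png",c["color"][:,:,::-1])
    print(n,c["intrinsics"].tolist(),c["k1"],c["eye"],c["rotation"])
E
```

```text
pics
{'t': 0.0, 'qpos': array([ 1.12643545e+00,  3.51233731e-01,  1.65242394e+00, -1.80489281e-05,
        1.13908744e+00, -8.46157474e-02]), 'qd': array([ 0.0003071 ,  0.0007673 ,  0.00056383, -0.00124013, -0.00067231,
        0.00016009]), 'effort': array([ 8.60666205e-04, -5.06089568e+01, -2.91416609e+01, -2.00475233e-05,
        4.39139432e-03,  1.41811640e-05]), 'tool_pos': array([193.46653525, 514.50017933, 230.75984579]), 'orientation': array([ 0.5810332 , -0.40269109,  0.58173426,  0.40227548]), 'contact_force': array([ 0.06941127, -0.40480305,  0.26769465]), 'torque': array([ 0.01695773, -0.02623584,  0.0071498 ]), 'grip_width': 85.02370232499453} 18.700000000000003
scene [[560.8445790996312, 0.0, 314.0469877325552], [0.0, 560.8445790996312, 238.33755927865036], [0.0, 0.0, 1.0]] -0.0924917989692173 [1507.54129755  448.78190142  865.99495955] [-0.24193865  0.46177843  0.75650598 -0.3948735 ]
top [[442.76308701426854, 0.0, 319.3970609061164], [0.0, 442.76308701426854, 247.01506080723436], [0.0, 0.0, 1.0]] -0.09572238629235545 [ 342.87177373   -9.34581282 1379.42768084] [-0.05953828  0.7086804  -0.69996032  0.06544337]
wrist [[391.53815817270373, 0.0, 319.64227278604665], [0.0, 391.53815817270373, 241.28206365835095], [0.0, 0.0, 1.0]] -0.060703813900054755 [117.98251545 543.66889174 373.47996799] [0.13175481 0.8116029  0.56196847 0.09018226]
```

View pics/scene0.png

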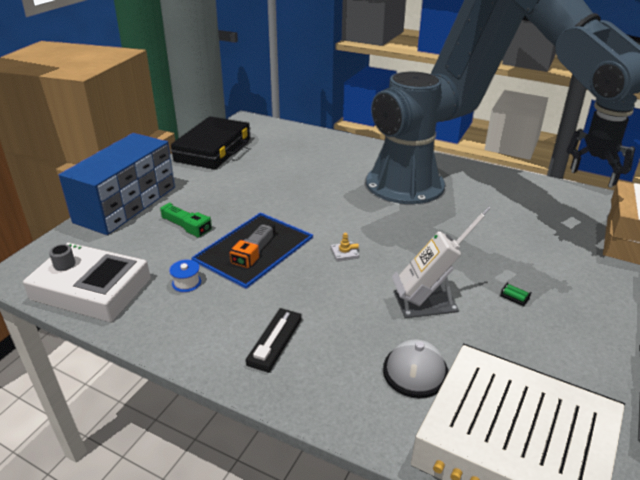

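View pics/top0.png

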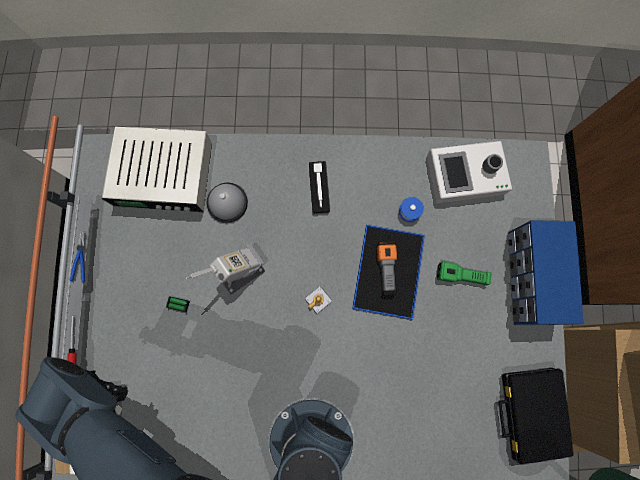

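View pics/wrist0.png

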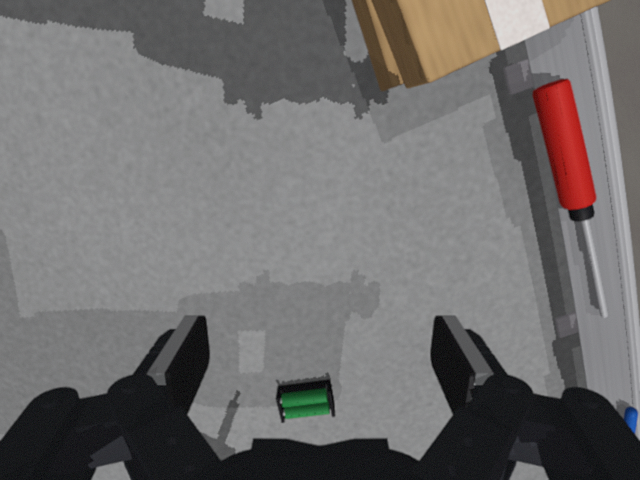

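The candidates for the scanner are the orange-headed one (scene 252,243; top 387,265), lying in the blue tray, and the green one (scene 187,218; top 464,273), outside it. I choose the orange one and check it in a close crop.

```bash
cat > h.py <<'E'
import numpy as np,cv2
from scipy.spatial.transform import Rotation as R
from plant import r
def rot(q): return R.from_quat([q[1],q[2],q[3],q[0]])
class Cam:
    def __init__(s,n):
        c=r.read_camera(n); s.img=c["color"][:,:,::-1].copy(); s.K=np.array(c["intrinsics"]); s.k=c["k1"]; s.eye=np.array(c["eye"])
        q=np.array(c["rotation"]); s.R=rot(q).as_matrix() if q.shape==(4,) else q
    def proj(s,P):
        p=(np.atleast_2d(P)-s.eye)@s.R; a=p[:,:2]/p[:,2:]; a=a*(1+s.k*(a**2).sum(1))[:,None]
        return a@s.K[:2,:2].T+s.K[:2,2]
    def ray(s,uv):
        d=(np.atleast_2d(uv).astype(float)-s.K[:2,2])/np.diag(s.K)[:2]; a=d.copy()
        for _ in range(30): a=d/(1+s.k*(a**2).sum(1))[:,None]
        v=np.c_[a,np.ones(len(a))]@s.R.T
        return v/np.linalg.norm(v,axis=1)[:,None]
    def onz(s,uv,z):
        v=s.ray(uv); return s.eye+v*((z-s.eye[2])/v[:,2])[:,None]
def crop(img,x0,y0,x1,y1,f,name):
    cv2.imwrite(name,cv2.resize(img[y0:y1,x0:x1],None,fx=f,fy=f,interpolation=cv2.INTER_CUBIC))
E
python3 - <<'E'
from h import *
t=Cam("top"); s=Cam("scene")
crop(t.img,345,220,435,325,5.5,"pics/a.png")
crop(s.img,190,205,320,290,6,"pics/b.png")
crop(t.img,180,235,280,305,8,"pics/c.png")
crop(s.img,375,200,495,320,5,"pics/d.png")
E
```

```text
(no output)
```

View pics/a.png

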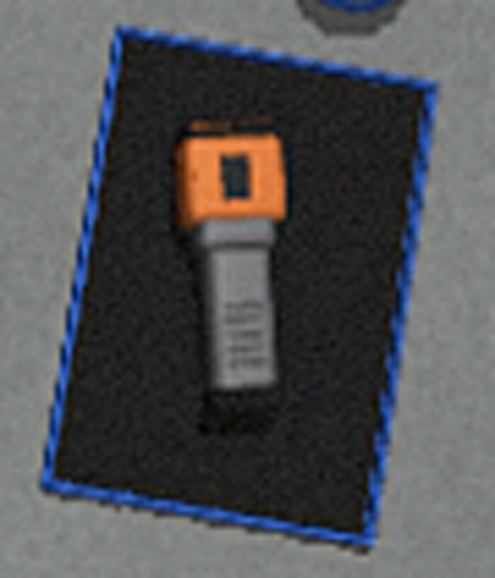

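View pics/b.png

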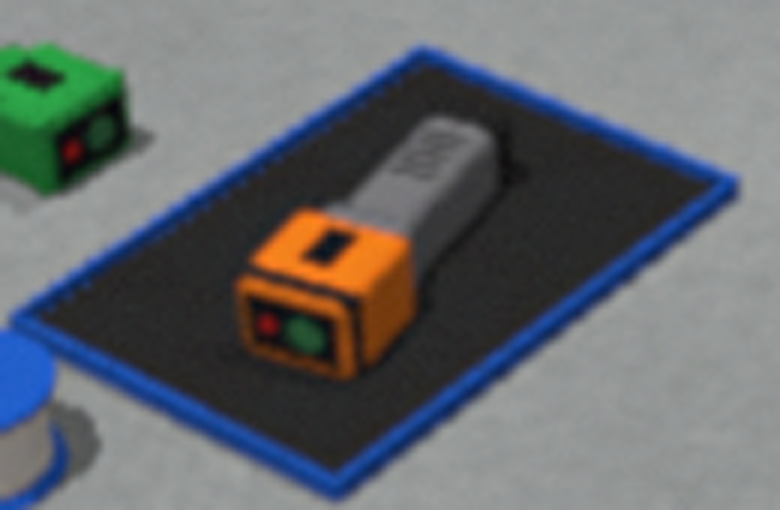

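View pics/c.png

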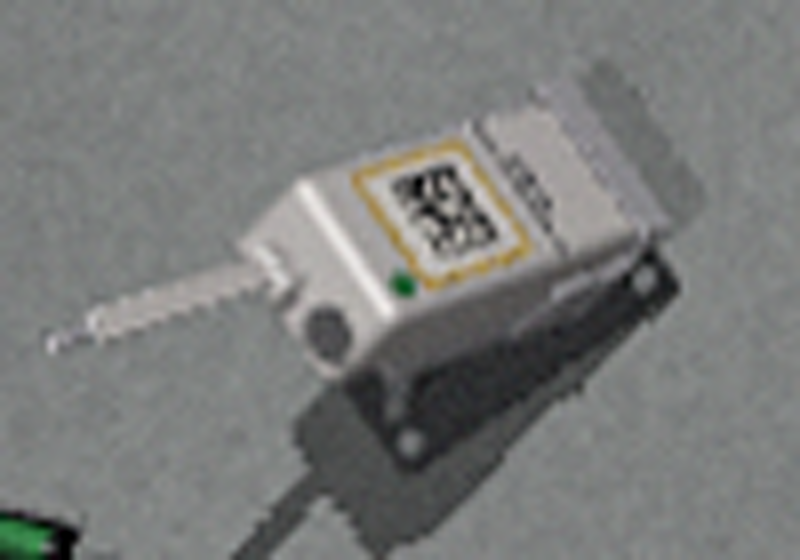

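View pics/d.png

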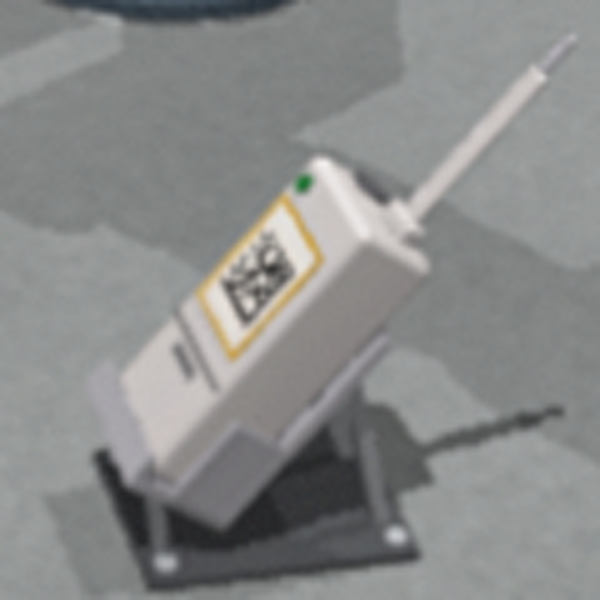

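The crops confirm the orange-headed scanner with its window, in the blue tray. The sonde's label shows clearly in both views. Next I fit the poses.

```bash
cat > fit.py <<'E'
from h import *
from scipy.optimize import least_squares
t=Cam("top"); s=Cam("scene")
def yel(c,x0,y0,x1,y1):
    f=8; im=cv2.resize(c.img[y0:y1,x0:x1],None,fx=f,fy=f,interpolation=cv2.INTER_CUBIC).astype(int)
    b,g,rr=im[...,0],im[...,1],im[...,2]
    m=((rr-b>55)&(rr>g)).astype(np.uint8)
    cs,_=cv2.findContours(cv2.morphologyEx(m,cv2.MORPH_CLOSE,np.ones((9,9))),0,2)
    cc=max(cs,key=cv2.contourArea); h=cv2.convexHull(cc)
    q=cv2.approxPolyN(h,4,-1,True) if hasattr(cv2,"approxPolyN") else cv2.approxPolyDP(h,20,True)
    return (q.reshape(-1,2)+.5)/f-.5+[x0,y0]
qt=yel(t,215,245,255,280); qs=yel(s,405,230,450,280)
print(qt.round(1).tolist(),qs.round(1).tolist())
# sonde axes given yaw: -x horizontal dir = yaw dir n
def axes(yaw,lean=np.radians(35)):
    n=np.array([np.cos(yaw),np.sin(yaw),0]); u=np.array([0,0,1.])
    mx=n*np.cos(lean)+u*np.sin(lean); z=-n*np.sin(lean)+u*np.cos(lean)
    x=-mx; y=np.cross(z,x); return np.c_[x,y,z]
def corners(p,L=62,W=50):
    A=axes(p[3]); return np.array([p[:3]+A@[0,a*W/2,b*L/2] for a,b in((1,1),(1,-1),(-1,-1),(-1,1))])
def match(pr,q):
    # cyclic assignment
    best=None
    for f in (q,q[::-1]):
        for k in range(4):
            d=pr-np.roll(f,k,0)
            if best is None or (d**2).sum()<(best**2).sum(): best=d
    return best
def res(p):
    C=corners(p); return np.r_[match(t.proj(C),qt).ravel(),match(s.proj(C),qs).ravel()]
c0=t.onz(qt.mean(0)[None],120)[0]
for y0 in (-1.2,-.9,-.5):
    o=least_squares(res,[*c0,y0]); print(o.x.round(3),o.fun.round(1).tolist(),o.cost)
p=o.x; A=axes(p[3])
np.save("label.npy",p)
low=p[:3]+A@[23,0,-96]; print("lower end mid",low, "axes",A.round(3).tolist())
def uw(c,pp): return pp
for name,uv,z in (("tray",None,12),):
    k=np.array([[120,28],[437,85],[370,548],[42,488]])/5.5+[345,220]-.4
    W=t.onz(k,12); print(W.round(1).tolist(),W.mean(0)); print([np.linalg.norm(W[i]-W[i-1]).round(1) for i in range(4)])
k=np.array([[232,180],[240,388]])/5.5+[345,220]-.4
# head top plane 47, centre ; grip tail-end top 41
h=np.array([[182,136],[280,136],[285,218],[183,222]])/5.5+[345,220]-.4
W=t.onz(h,47);print("head",W.round(1).tolist(),W.mean(0).round(1))
g=np.array([[208,250],[268,250],[275,385],[215,392]])/5.5+[345,220]-.4
W=t.onz(g,41);print("grip",W.round(1).tolist(),W.mean(0).round(1))
E
python3 fit.py
```

```text
Traceback (most recent call last):
  File "fit.py", line 12, in <module>
    qt=yel(t,215,245,255,280); qs=yel(s,405,230,450,280)
  File "fit.py", line 10, in yel
    q=cv2.approxPolyN(h,4,-1,True) if hasattr(cv2,"approxPolyN") else cv2.approxPolyDP(h,20,True)
      ~~~~~~~~~~~~~~~^^^^^^^^^^^^^
cv2.error: OpenCV(4.12.0) :-1: error: (-5:Bad argument) in function 'approxPolyN'
> Overload resolution failed:
>  - Argument 'epsilon_percentage' must be float, not bool
>  - Argument 'epsilon_percentage' must be float, not bool
```

```bash
sed -i 's/q=cv2.approxPolyN.*/q=cv2.approxPolyN(h,4)/' fit.py; python3 fit.py
```

```text
[[248.6, 265.8], [232.8, 271.1], [222.6, 256.2], [232.2, 253.3]] [[439.9, 251.3], [420.8, 272.4], [413.6, 257.8], [431.7, 237.6]]
[520.44  220.812 139.215  -0.876] [0.7, -0.1, -2.1, -0.4, 3.8, -1.2, 0.2, 0.9, -0.2, 0.3, 0.4, 0.6, 1.4, -0.5, 0.5, -0.4] 12.668419514634813
[520.44  220.812 139.215  -0.876] [0.7, -0.1, -2.1, -0.4, 3.8, -1.2, 0.2, 0.9, -0.2, 0.3, 0.4, 0.6, 1.4, -0.5, 0.5, -0.4] 12.668419514625663
[520.44  220.812 139.215  -0.876] [0.7, -0.1, -2.1, -0.4, 3.8, -1.2, 0.2, 0.9, -0.2, 0.3, 0.4, 0.6, 1.4, -0.5, 0.5, -0.4] 12.668419514690692
lower end mid [543.62127667 192.97805046  47.38450034] axes [[-0.524, -0.768, -0.367], [0.629, -0.64, 0.441], [-0.574, 0.0, 0.819]]
[[661.5, -167.8, 12.0], [630.5, -351.5, 12.0], [365.7, -306.3, 12.0], [397.6, -122.4, 12.0]] [ 513.81273125 -237.00506082   12.        ]
[np.float64(267.7), np.float64(186.3), np.float64(268.6), np.float64(186.6)]
head [[592.0, -198.0, 47.0], [592.7, -253.0, 47.0], [546.4, -255.0, 47.0], [543.5, -198.0, 47.0]] [ 568.7 -226.    47. ]
grip [[528.8, -212.6, 41.0], [529.2, -246.2, 41.0], [454.1, -248.9, 41.0], [449.9, -215.6, 41.0]] [ 490.5 -230.8   41. ]
```

```bash
sed -i 's/^print(qt.round/qt=np.array([[353,178],[462,140],[535,250],[437,288]])\/8+[180,235]-.4\nprint(qt.round/' fit.py
cat >> fit.py <<'E'
def draw(c,P,col,im,f,o):
    q=((c.proj(P)-o+.5)*f).astype(int); cv2.polylines(im,[q],True,col,1)
bx=np.array([[x,y,z] for x in(0,46)for y in(-32,32)for z in(-96,54)])
p3=p
for c,(x0,y0,x1,y1),f,n in((t,(180,235,280,305),8,"e"),(s,(375,200,495,320),5,"f")):
    im=cv2.resize(c.img[y0:y1,x0:x1],None,fx=f,fy=f,interpolation=cv2.INTER_CUBIC); o=np.array([x0,y0])
    draw(c,corners(p),(0,0,255),im,f,o); draw(c,corners(p,34,34),(0,255,0),im,f,o)
    for X in(0,46): draw(c,np.array([p[:3]+A@[X,a,b] for a,b in((32,54),(32,-96),(-32,-96),(-32,54))]),(255,0,0),im,f,o)
    cv2.imwrite(f"pics/{n}.png",im)
E
python3 fit.py
```

```text
[[223.7, 256.8], [237.4, 252.1], [246.5, 265.8], [234.2, 270.6]] [[439.9, 251.4], [420.8, 272.4], [413.6, 257.8], [431.7, 237.6]]
[520.496 219.347 138.607  -0.917] [-0.6, 0.4, 0.4, -0.0, -0.3, 0.0, -0.3, -0.2, -0.3, 0.5, 0.1, 0.4, 0.2, -0.6, -0.5, -0.2] 1.0669570754828173
[520.496 219.347 138.607  -0.917] [-0.6, 0.4, 0.4, -0.0, -0.3, 0.0, -0.3, -0.2, -0.3, 0.5, 0.1, 0.4, 0.2, -0.6, -0.5, -0.2] 1.0669570754830826
[520.496 219.347 138.607  -0.917] [-0.6, 0.4, 0.4, -0.0, -0.3, 0.0, -0.3, -0.2, -0.3, 0.5, 0.1, 0.4, 0.2, -0.6, -0.5, -0.2] 1.066957075482727
lower end mid [542.52160083 190.58942143  46.77576215] axes [[-0.498, -0.794, -0.349], [0.65, -0.608, 0.455], [-0.574, 0.0, 0.819]]
[[661.5, -167.8, 12.0], [630.5, -351.5, 12.0], [365.7, -306.3, 12.0], [397.6, -122.4, 12.0]] [ 513.81273125 -237.00506082   12.        ]
[np.float64(267.7), np.float64(186.3), np.float64(268.6), np.float64(186.6)]
head [[592.0, -198.0, 47.0], [592.7, -253.0, 47.0], [546.4, -255.0, 47.0], [543.5, -198.0, 47.0]] [ 568.7 -226.    47. ]
grip [[528.8, -212.6, 41.0], [529.2, -246.2, 41.0], [454.1, -248.9, 41.0], [449.9, -215.6, 41.0]] [ 490.5 -230.8   41. ]
```

View pics/e.png

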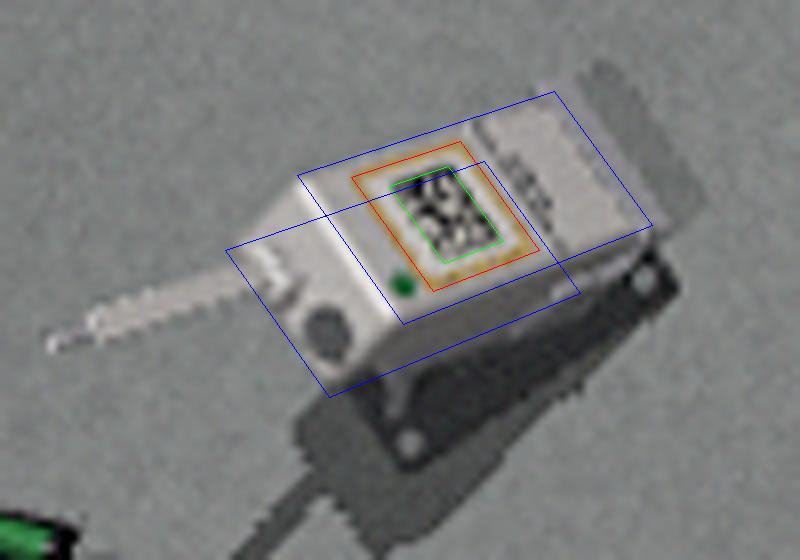

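View pics/f.png

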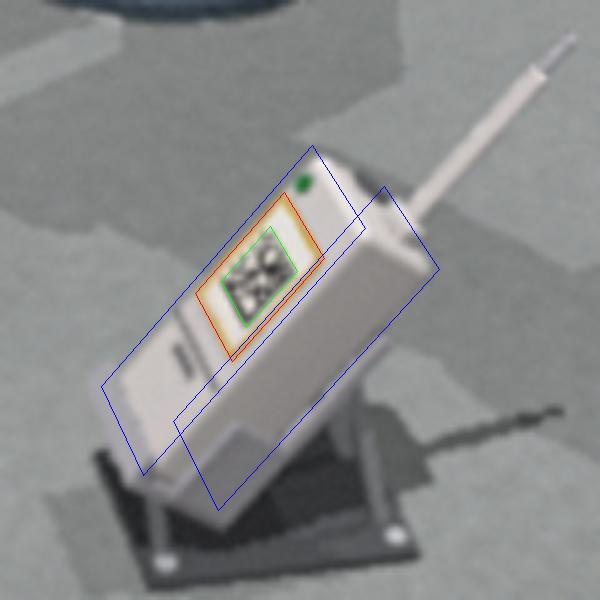

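```bash
cat > fit2.py <<'E'
from h import *
from scipy.optimize import least_squares
import importlib,io,contextlib
with contextlib.redirect_stdout(io.StringIO()):
    from fit import axes,t,s
T=lambda a:np.array(a)/8+[180,235]-.45
S=lambda a:np.array(a)/5+[375,200]-.4
# points in label frame (y,z,x): label corners, box front-top corners, back-top
obs=[]
L=[(0,25,31),(0,25,-31),(0,-25,-31),(0,-25,31)]
# order: +y side? y axis in image determined by fit
tl=dict(zip([(0,1,31),(0,1,-31),(0,-1,-31),(0,-1,31)],[0]*4))
def setpts(sg):
    M=[];t2=[];s2=[]
    P=lambda x,y,z:(x,sg*y,z)
    M_t=[P(0,25,31),P(0,25,-31),P(0,-25,-31),P(0,-25,31),P(0,32,54),P(0,-32,54)]
    U_t=T([[356,180],[462,143],[533,249],[437,285],[303,182],[398,322]])
    M_s=[P(0,25,31),P(0,25,-31),P(0,-25,-31),P(0,-25,31),P(0,32,54),P(0,-32,54),P(46,-32,54)]
    U_s=S([[288,197],[199,294],[234,358],[325,262],[318,156],[368,237],[430,266]])
    return M_t,U_t,M_s,U_s
for sg in(1,-1):
    Mt,Ut,Ms,Us=setpts(sg)
    def res(p):
        A=axes(p[3],p[4]) ; 
        f=lambda M:p[:3]+np.array(M)@A.T
        return np.r_[(t.proj(f(Mt))-Ut).ravel(),(s.proj(f(Ms))-Us).ravel(),(p[4]-np.radians(35))*100]
    o=least_squares(res,[520,220,130,-.9,.6],loss="soft_l1"); print(sg,o.x.round(3),o.cost,res(o.x).round(1).tolist())
    if sg==1 or o.cost<best[0]: best=(o.cost,o.x)
ct=T([[356,180],[462,143],[533,249],[437,285]]).mean(0)[None]; cs=S([[288,197],[199,294],[234,358],[325,262]]).mean(0)[None]
a,b=t.ray(ct)[0],s.ray(cs)[0]
k=np.linalg.lstsq(np.c_[a,-b],s.eye-t.eye,rcond=None)[0]; print("tri",t.eye+k[0]*a,s.eye+k[1]*b)
np.save("label.npy",best[1])
E
python3 fit2.py
```

```text
1 [491.777 214.168 116.71   -0.956   0.612] 145.10715432931616 [12.0, 25.1, 12.0, 24.6, -6.1, -2.7, -7.7, -2.6, 14.8, 28.9, -9.5, -7.6, 0.1, 0.1, 0.5, -0.1, -0.2, 0.4, -0.2, -0.0, -0.2, -0.8, -0.9, -0.6, 1.3, 1.9, 0.1]
-1 [518.717 223.116 117.275  -1.363   0.612] 122.4906480122166 [2.1, -2.7, 4.1, 2.4, -1.9, 5.7, -5.2, 1.4, 2.4, -5.6, -5.9, -0.7, 3.3, 22.3, 2.0, 18.7, -2.4, -7.4, -2.1, -3.8, 4.3, 26.3, -3.3, -6.6, -0.2, -0.1, 0.1]
tri [520.60395498 219.33163489 137.71831905] [520.08774009 220.88846044 137.93114091]
```

```bash
sed -i 's/U_s=S.*/U_s=S([[325,262],[234,358],[199,294],[288,197],[368,237],[318,156],[430,266]]); M_s[6]=P(46,32,54)/' fit2.py
python3 fit2.py
```

```text
1 [520.289 234.063 132.735 -36.723   0.605] 256.88518390791916 [15.2, -0.4, -4.8, 0.1, -23.9, 0.8, -5.6, 1.0, 26.0, -1.1, 0.3, 0.3, -20.0, -3.6, 5.6, 4.5, 30.5, 10.5, 5.5, 3.0, -34.0, -8.0, -0.7, 0.3, -57.9, -12.7, -0.6]
-1 [520.024 219.998 136.786  -0.933   0.611] 6.468986024155985 [-0.7, -0.3, -0.2, -0.0, 0.5, 0.6, -0.8, 1.0, -0.8, -0.9, 0.2, 0.5, -0.0, -0.0, -0.4, 1.2, -0.4, 0.3, -0.4, -0.3, -0.4, -0.9, -0.7, -1.4, 2.0, 1.6, 0.0]
tri [520.60395498 219.33163489 137.71831905] [520.08774009 220.88846044 137.93114091]
```

Run:
```python
from h import *
from plant import r
print([a for a in dir(r) if not a.startswith('_')])
st=r.state(); Rt=rot(st["orientation"]).as_matrix(); print(Rt.round(3))
w=Cam("wrist"); print((w.eye-st["tool_pos"])@Rt, (Rt.T@w.R).round(3))
t=Cam("top")
for n,uv,z in(("dome",(227,203),20),("port",(318,300),10),("sensor_arm",(319,187),20),("unw",(411,210),30),("bat",(178,304),12),("instr",(207,170),60)): print(n,t.onz([uv],z)[0].round())
```

```text
['PlanningError', 'hold_point_z', 'read_camera', 'sign_off', 'state']
[[ 0.    -0.936  0.352]
 [ 0.     0.352  0.936]
 [-1.     0.     0.   ]]
[-142.64352825   80.96370304    0.54845707] [[ 0.001 -0.315  0.949]
 [ 0.    -0.949 -0.315]
 [ 1.     0.    -0.001]]
dome [725. 277.  20.]
port [422. -17.  10.]
sensor_arm [781. -16.  20.]
unw [ 707. -308.   30.]
bat [403. 416.  12.]
instr [820. 337.  60.]
```

```bash
cat >> h.py <<'E'
def toolpose(phi):  # tool down, tool y at azimuth phi
    y=np.array([np.cos(phi),np.sin(phi),0]); x=np.array([0,0,-1.]); return np.c_[x,y,np.cross(x,y)]
def need(P,Rm,nrows=8):
    st=r.state(); R0=rot(st["orientation"]).as_matrix()
    rv=R.from_matrix(R0.T@Rm).as_rotvec(); d=R0.T@(np.array(P)-st["tool_pos"])/1000
    print("t",round(st["t"],2),"q",st["qpos"].round(2),"tcp",st["tool_pos"].round(1),"w",round(st["grip_width"],1),"F",st["contact_force"].round(1))
    print("rotvec",rv.round(3),abs(np.linalg.norm(rv)).round(3),"shift",d.round(4)); return rv,d
E
python3 -c "
from h import *
need([564,220,400],toolpose(0.0))"
```

```text
t 0.85 q [ 1.13  0.35  1.65  0.    1.14 -0.08] tcp [193.6 514.8 231.3] w 85.5 F [-0.   0.4 -0.2]
rotvec [ 2.782  0.    -0.   ] 2.782 shift [-0.1687 -0.4505 -0.1455]
```

Call:
{"fn": "step_arm", "kwargs": {
  "increments": "0 0 0 -0.06 0 0 -1; 0 0 0 -0.12 0 0 -1; 0.18 0 0 -0.17 -0.02 0 -1; 0.36 0 0 -0.17 -0.06 -0.02 -1; 0.54 0 0 -0.17 -0.11 -0.035 -1; 0.72 0 0 -0.17 -0.16 -0.05 -1; 0.9 0 0 -0.17 -0.21 -0.065 -1; 1.08 0 0 -0.17 -0.26 -0.08 -1"
}}

```text
t: 1.85
tool_pos: [410.0, 347.1, 401.4]
orientation: [0.706, -0.044, 0.706, 0.044]
contact_force: [1.4, 0.3, 0.2]
grip_width: 85.6
```

```bash
python3 -c "
from h import *
need([564,220,400],toolpose(0.0))"
```

```text
t 1.85 q [0.62 0.21 1.43 0.   1.51 0.49] tcp [410.  347.1 401.4] w 85.6 F [1.4 0.3 0.2]
rotvec [ 1.696  0.    -0.   ] 1.696 shift [ 0.0014 -0.1454  0.137 ]
```

Call:
{"fn": "step_arm", "kwargs": {
  "increments": "0.18 0 0 0 -0.03 0.03 -1; 0.36 0 0 0 -0.06 0.06 -1; 0.54 0 0 0 -0.09 0.09 -1; 0.72 0 0 0 -0.12 0.12 -1; 0.9 0 0 0 -0.145 0.137 -1; 1.08 0 0 0 -0.145 0.137 -1; 1.26 0 0 0 -0.145 0.137 -1; 1.44 0 0 0 -0.145 0.137 -1"
}}

```text
t: 2.85
tool_pos: [563.6, 222.4, 401.2]
orientation: [0.56, 0.432, 0.56, -0.432]
contact_force: [-0.3, 0.9, -0.1]
grip_width: 85.0
```

```bash
python3 -c "
from h import *
need([564,220,400],toolpose(0.0))
w=Cam('wrist'); cv2.imwrite('pics/w1.png',w.img); np.savez('w1.npz',K=w.K,k=w.k,eye=w.eye,R=w.R)
p=np.load('label.npy');print(p, w.proj(p[:3]))"
```

```text
t 2.85 q [0.3  0.35 1.24 0.   1.55 1.61] tcp [563.6 222.4 401.2] w 85.0 F [-0.3  0.9 -0.1]
rotvec [0.256 0.    0.   ] 0.256 shift [ 0.0012 -0.0002  0.0024]
[520.02409496 219.99847547 136.78614736  -0.93327608   0.61104537] [[311.75467453 231.55743321]]
```

View pics/w1.png

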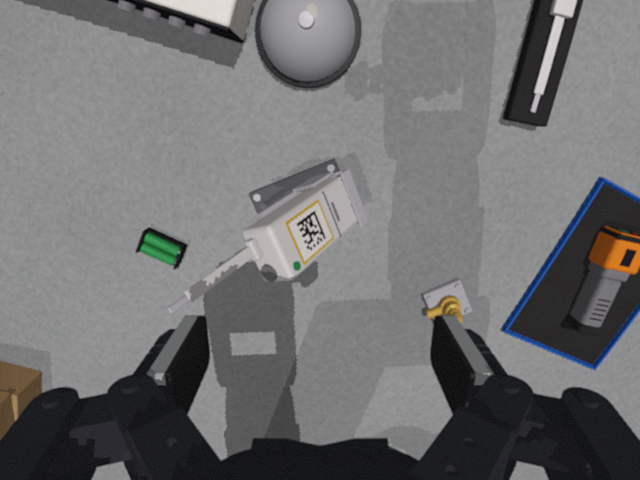

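Run:
```python
from h import *
import io,contextlib
with contextlib.redirect_stdout(io.StringIO()):
    from fit import axes
p=np.load('label.npy'); d=np.load('w1.npz'); w=Cam.__new__(Cam)
w.K,w.k,w.eye,w.R=d['K'],float(d['k']),d['eye'],d['R']; im=cv2.imread('pics/w1.png')
f=8;o=np.array([240,160]); c=cv2.resize(im[160:290,240:370],None,fx=4.5,fy=4.5,interpolation=cv2.INTER_CUBIC); c0=c.copy(); f=4.5
A=axes(p[3])
for L,W,col in((62,50,(0,0,255)),(34,34,(0,255,0))):
    q=w.proj(np.array([p[:3]+A@[0,a*W/2,b*L/2] for a,b in((1,1),(1,-1),(-1,-1),(-1,1))])); print(q.round(1).tolist())
    cv2.polylines(c,[((q-o+.5)*f).astype(int)],True,col,1)
q=w.proj(np.array([p[:3]+A@[0,a,b] for a,b in((32,54),(32,-96),(-32,-96),(-32,54))]))
cv2.polylines(c,[((q-o+.5)*f).astype(int)],True,(255,0,0),1)
cv2.imwrite('pics/w1c.png',c)
```

```text
[[305.7, 266.3], [335.4, 238.8], [318.7, 199.6], [286.0, 223.8]]
[[310.0, 253.1], [326.5, 238.3], [314.7, 211.2], [297.1, 224.8]]
```

View pics/w1c.png

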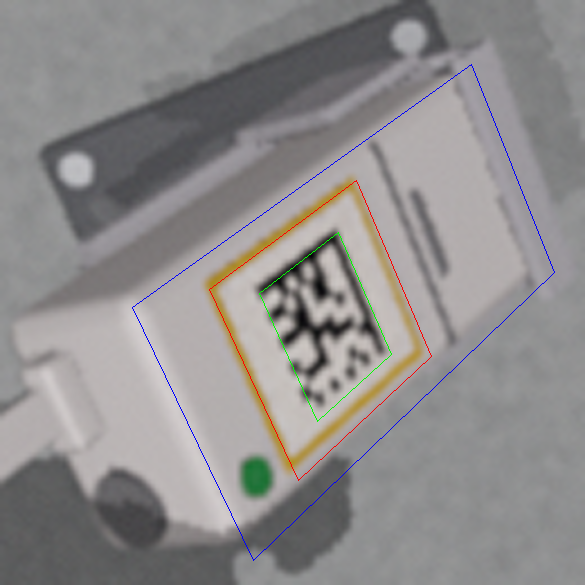

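```bash
cat > fit3.py <<'E'
from h import *
from scipy.optimize import least_squares
import io,contextlib
with contextlib.redirect_stdout(io.StringIO()):
    from fit2 import axes,setpts,t,s
d=np.load('w1.npz'); w=Cam.__new__(Cam); w.K,w.k,w.eye,w.R=d['K'],float(d['k']),d['eye'],d['R']
Mt,Ut,Ms,Us=setpts(-1)
Mw=[(0,-25,31),(0,-25,-31),(0,25,-31),(0,25,31),(0,-32,54),(0,32,54)]
Uw=np.array([[207,284],[357,181],[423,352],[291,469],[132,308],[228,535]])/4.5+[240,160]-.5
def res(p,L=True):
    A=axes(p[3],p[4]); f=lambda M:p[:3]+np.array(M)@A.T
    return np.r_[(w.proj(f(Mw))-Uw).ravel()*1.,(t.proj(f(Mt))-Ut).ravel(),(s.proj(f(Ms))-Us)[:6].ravel(),(p[4]-np.radians(35))*100]
o=least_squares(res,np.load('label.npy'),loss="soft_l1"); print(o.x.round(3),o.cost,o.fun.round(1).tolist())
o2=least_squares(lambda p:np.r_[res(p)[:12],(p[4]-.611)*100],o.x); print("wrist only",o2.x.round(3),o2.cost)
np.save("label3.npy",o.x)
E
python3 fit3.py
```

```text
[520.28  220.527 135.782  -0.948   0.613] 12.771987234394613 [-0.0, -0.4, -0.4, -0.6, 0.4, 0.8, -0.4, 1.3, -0.3, -2.2, 3.4, 3.9, -0.7, -0.5, -0.2, -0.1, 0.4, 0.6, -1.1, 1.0, -0.9, -1.1, -0.1, 0.4, 0.0, 0.6, -0.5, 1.6, -0.2, 0.7, -0.0, 0.3, -0.4, -0.2, -0.3, -0.8, 0.3]
wrist only [515.265 220.489 119.432  -0.952   0.625] 10.485776790978036
```

```bash
cat >> fit3.py <<'E'
I=[*range(8),*range(12,20),*range(24,32),36]
o=least_squares(lambda p:res(p)[I],o.x); print("labels only",o.x.round(3),o.cost,o.fun.round(1).tolist())
J=[*range(8),36]
o2=least_squares(lambda p:res(p)[J],o.x); print("wrist labels only",o2.x.round(3),o2.cost)
np.save("label3.npy",o.x)
E
python3 fit3.py
```

```text
[520.28  220.527 135.782  -0.948   0.613] 12.771987234394613 [-0.0, -0.4, -0.4, -0.6, 0.4, 0.8, -0.4, 1.3, -0.3, -2.2, 3.4, 3.9, -0.7, -0.5, -0.2, -0.1, 0.4, 0.6, -1.1, 1.0, -0.9, -1.1, -0.1, 0.4, 0.0, 0.6, -0.5, 1.6, -0.2, 0.7, -0.0, 0.3, -0.4, -0.2, -0.3, -0.8, 0.3]
wrist only [515.265 220.489 119.432  -0.952   0.625] 10.485776790978036
labels only [520.952 220.435 137.407  -0.943   0.61 ] 4.500610368930669 [0.1, -0.4, -0.4, -0.8, 0.7, 0.6, 0.0, 1.4, -0.8, -0.8, -0.3, -0.4, 0.3, 0.3, -1.1, 0.7, -0.0, 0.1, -0.4, 1.2, -0.2, 0.4, -0.2, -0.2, -0.1]
wrist labels only [517.75  220.032 126.181  -0.941   0.613] 0.558996557861796
```

```bash
python3 -c "
from h import *
need([510,-229,250],toolpose(0.06))"
```

```text
t 3.2 q [0.3  0.35 1.24 0.   1.55 1.61] tcp [563.6 222.5 401.3] w 85.8 F [-0.3 -0.4 -0.4]
rotvec [ 0.204 -0.     0.   ] 0.204 shift [ 0.1513 -0.1697  0.4218]
```

Call:
{"fn": "step_arm", "kwargs": {
  "increments": "0.03 0 0 0 -0.02 0.05 -1; 0.06 0 0 0 -0.04 0.1 -1; 0.09 0 0 0.01 -0.06 0.155 -1; 0.12 0 0 0.03 -0.085 0.21 -1; 0.15 0 0 0.06 -0.11 0.265 -1; 0.18 0 0 0.09 -0.13 0.32 -1; 0.2 0 0 0.12 -0.15 0.37 -1; 0.204 0 0 0.14 -0.17 0.42 -1"
}}

```text
t: 4.2
tool_pos: [507.9, -225.7, 261.5]
orientation: [0.515, 0.485, 0.515, -0.485]
contact_force: [0.4, 0.2, -0.6]
grip_width: 85.3
```

Call:
{"fn": "step_arm", "kwargs": {
  "increments": "0 0 0 0.01 0 0 -1; 0 0 0 0.01 0 0 -1"
}}

```text
t: 4.45
tool_pos: [508.2, -223.7, 252.0]
orientation: [0.514, 0.485, 0.515, -0.485]
contact_force: [-0.6, 0.8, 0.5]
grip_width: 85.4
```

```bash
python3 -c "
from h import *
need([510,-229,250],toolpose(0.06))
w=Cam('wrist'); cv2.imwrite('pics/w2.png',w.img); np.savez('w2.npz',K=w.K,k=w.k,eye=w.eye,R=w.R)"
```

```text
t 4.45 q [-0.5   0.34  1.61  0.    1.19  1.01] tcp [ 508.2 -223.7  252. ] w 85.4 F [-0.6  0.8  0.5]
rotvec [-0.002 -0.001  0.001] 0.002 shift [0.002  0.0015 0.0054]
```

View pics/w2.png

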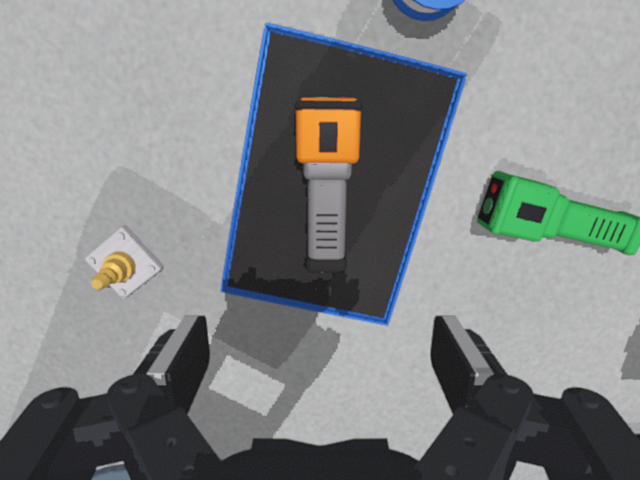

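Run:
```python
from h import *
d=np.load('w2.npz'); w=Cam.__new__(Cam); w.K,w.k,w.eye,w.R=d['K'],float(d['k']),d['eye'],d['R']
P=lambda u,z:w.onz(np.array(u,float),z).round(1)
print("head",P([[296,109],[360,109],[360,162],[297,162]],47).tolist())
print("grip",P([[307,180],[346,180],[344,259],[308,259]],41).tolist())
print("tail",P([[306,268],[345,268]],36).tolist())
tr=P([[267,25],[466,75],[387,323],[222,291]],12);print("tray",tr.tolist(),tr.mean(0))
from numpy.linalg import norm;print([norm(tr[i]-tr[i-1]) for i in range(4)])
crop=cv2.resize(cv2.imread('pics/w2.png')[80:290,230:430],None,fx=2.8,fy=2.8,interpolation=cv2.INTER_CUBIC);cv2.imwrite('pics/w2c.png',crop)
```

```text
head [[590.5, -198.4, 47.0], [593.7, -252.5, 47.0], [549.3, -256.4, 47.0], [546.0, -201.1, 47.0]]
grip [[529.6, -210.5, 41.0], [531.7, -245.8, 41.0], [455.2, -250.0, 41.0], [453.2, -215.2, 41.0]]
tail [[441.7, -213.7, 36.0], [443.9, -252.1, 36.0]]
tray [[661.0, -167.7, 12.0], [630.8, -350.8, 12.0], [371.0, -306.3, 12.0], [399.5, -123.9, 12.0]] [ 515.575 -237.175   12.   ]
[np.float64(265.1427728602083), np.float64(185.5738397511891), np.float64(263.58355411519887), np.float64(184.6131360439988)]
```

View pics/w2c.png

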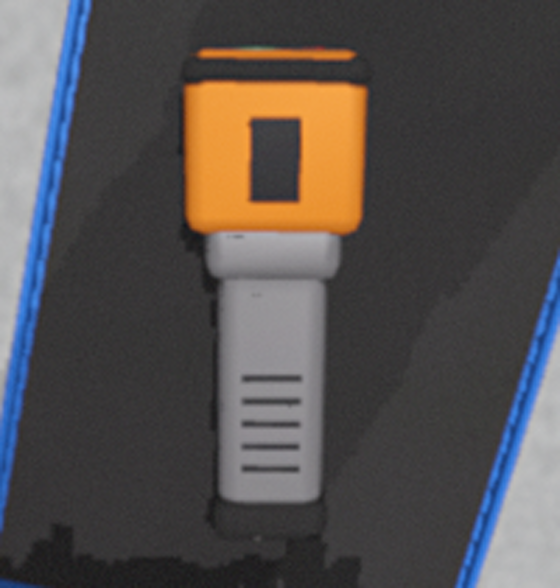

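```bash
python3 -c "
from h import *
need([515.5,-229.3,80],toolpose(0.055))"
```

```text
t 4.5 q [-0.5   0.34  1.61  0.    1.19  1.01] tcp [ 508.7 -223.3  252.8] w 85.7 F [ 1.  -0.3  0.5]
rotvec [ 0.004 -0.    -0.   ] 0.004 shift [0.1728 0.0064 0.0064]
```

Call:
{"fn": "step_arm", "kwargs": {
  "increments": "0.004 0 0 0.04 0.003 0.003 -1; 0.004 0 0 0.09 0.0065 0.0065 -1; 0.004 0 0 0.14 0.0065 0.0065 -1; 0.004 0 0 0.173 0.0065 0.0065 -1; 0.004 0 0 0.173 0.0065 0.0065 -1"
}}

```text
t: 5.12
tool_pos: [515.0, -228.7, 78.6]
orientation: [0.513, 0.486, 0.515, -0.486]
contact_force: [0.7, 0.0, -0.1]
grip_width: 85.3
```

```bash
python3 -c "
from h import *
need([515.5,-229.3,10],toolpose(0.055))
w=Cam('wrist'); cv2.imwrite('pics/w3.png',w.img)"
```

```text
t 5.12 q [-0.5   0.58  1.73  0.    0.84  1.01] tcp [ 515.  -228.7   78.6] w 85.3 F [ 0.7  0.  -0.1]
rotvec [ 0.001 -0.002  0.002] 0.003 shift [0.0686 0.0006 0.0007]
```

View pics/w3.png

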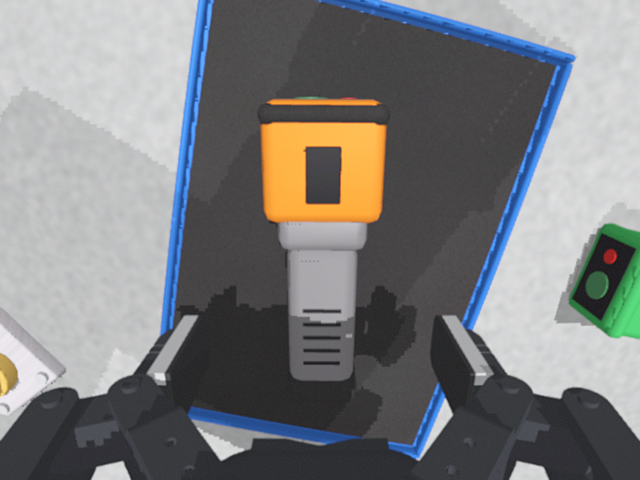

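Call:
{"fn": "step_arm", "kwargs": {
  "increments": "0 0 0 0.03 0 0.001 -1; 0 0 0 0.05 0 0.001 -1; 0 0 0 0.062 0 0.001 -1; 0 0 0 0.068 0 0.001 -1; 0 0 0 0.068 0 0.001 -1; 0 0 0 0.068 0 0.001 -0.2; 0 0 0 0.068 0 0.001 0.2; 0 0 0 0.068 0 0.001 1"
}}

```text
t: 6.18
tool_pos: [515.6, -231.4, 12.0]
orientation: [0.514, 0.486, 0.513, -0.486]
contact_force: [1.7, -0.5, -0.6]
grip_width: 35.4
```

Call:
{"fn": "step_arm", "kwargs": {
  "increments": "0 0 0 0 0 0 1; 0 0 0 0 0 0 1; 0 0 0 0 0 0 1; 0 0 0 0 0 0 1"
}}

```text
t: 6.68
tool_pos: [515.6, -231.4, 12.0]
orientation: [0.514, 0.486, 0.513, -0.486]
contact_force: [-1.0, 0.5, 5.6]
grip_width: 35.2
```

```bash
python3 -c "
from h import *
need([515.5,-229.3,10],toolpose(0.055))
w=Cam('wrist'); cv2.imwrite('pics/w4.png',w.img)"
```

```text
t 6.67 q [-0.5   0.69  1.75  0.    0.71  1.01] tcp [ 515.6 -231.4   12. ] w 35.2 F [-1.   0.5  5.6]
rotvec [-0.001  0.    -0.001] 0.001 shift [ 0.002  -0.     -0.0021]
```

View pics/w4.png

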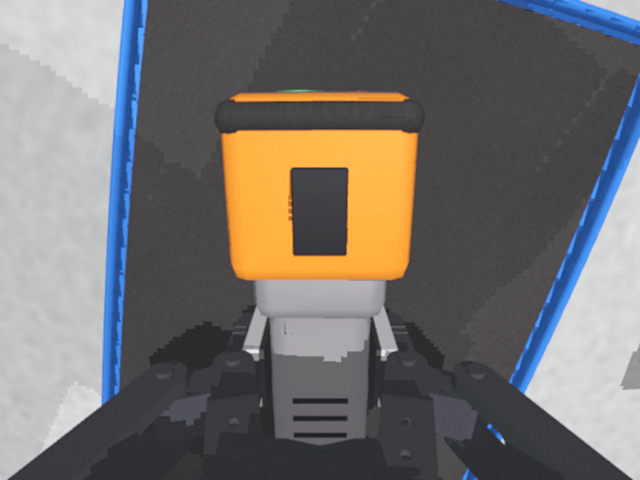

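```bash
cat > plan.py <<'E'
from h import *
off=np.array([-6,0,7.]) # TCP in scanner frame
lab=np.array([520,220.5,134]); yaw=-0.943; L=np.radians(35)
def scanpose(back=0):
    n=np.array([np.cos(yaw),np.sin(yaw),0]); u=np.array([0,0,1.])
    sx=-(n*np.cos(L)+u*np.sin(L)); sz=-n*np.sin(L)+u*np.cos(L); sy=np.cross(sz,sx)
    Rs=np.c_[sx,sy,sz]; Rt=np.c_[-sz,sx,np.cross(-sz,sx)]
    return lab+Rs@(off-[172.5+back,0,21]),Rt
E
python3 - <<'E'
from plan import *
w=Cam('wrist')
print(w.onz([[231,278],[411,278]],47), w.onz([[291,168],[347,168],[347,255],[290,255]],47).mean(0))
for b in (0,100):
    P,Rt=scanpose(b); print(P,Rt.round(2).tolist()); need(P,Rt)
E
```

```text
[[ 547.91397198 -202.57542711   47.        ]
 [ 550.78671112 -256.53723181   47.        ]] [ 569.33299929 -227.80693096   47.        ]
[610.59993883  95.66284358 224.91526527] [[0.34, -0.48, 0.81], [-0.46, 0.66, 0.59], [-0.82, -0.57, 0.0]]
t 6.78 q [-0.5   0.69  1.75 -0.    0.71  1.01] tcp [ 515.6 -231.4   12. ] w 35.1 F [-0.6  0.5  5.4]
rotvec [-2.066 -0.65  -0.354] 2.195 shift [-0.213   0.1126 -0.3214]
[658.71387451  29.36691677 282.2729089 ] [[0.34, -0.48, 0.81], [-0.46, 0.66, 0.59], [-0.82, -0.57, 0.0]]
t 6.78 q [-0.5   0.69  1.75 -0.    0.71  1.01] tcp [ 515.6 -231.4   12. ] w 35.1 F [-0.6  0.5  5.4]
rotvec [-2.066 -0.65  -0.354] 2.195 shift [-0.2703  0.1571 -0.2526]
```

Call:
{"fn": "step_arm", "kwargs": {
  "increments": "0 0 0 -0.01 0 0 1; 0 0 0 -0.03 0 0 1; 0 0 0 -0.06 0 0 1; 0 0 0 -0.1 0 0 1; 0 0 0 -0.15 0 0 1; 0 0 0 -0.2 0 0 1; 0 0 0 -0.25 0 0 1; 0 0 0 -0.28 0 0 1"
}}

```text
t: 7.78
tool_pos: [515.3, -231.2, 295.6]
orientation: [0.515, 0.487, 0.512, -0.486]
contact_force: [-0.8, 0.2, -2.1]
grip_width: 35.2
```

Run:
```python
from plan import *
for b in (100,0):
    P,Rt=scanpose(b);  need(P,Rt)
w=Cam('wrist'); cv2.imwrite('pics/w5.png',w.img)
```

```text
t 7.78 q [-0.5   0.32  1.53 -0.    1.28  1.01] tcp [ 515.3 -231.2  295.6] w 35.2 F [-0.8  0.2 -2.1]
rotvec [-2.067 -0.647 -0.354] 2.195 shift [ 0.0133  0.1571 -0.2525]
t 7.78 q [-0.5   0.32  1.53 -0.    1.28  1.01] tcp [ 515.3 -231.2  295.6] w 35.2 F [-0.8  0.2 -2.1]
rotvec [-2.067 -0.647 -0.354] 2.195 shift [ 0.0704  0.1125 -0.3214]
```

View pics/w5.png

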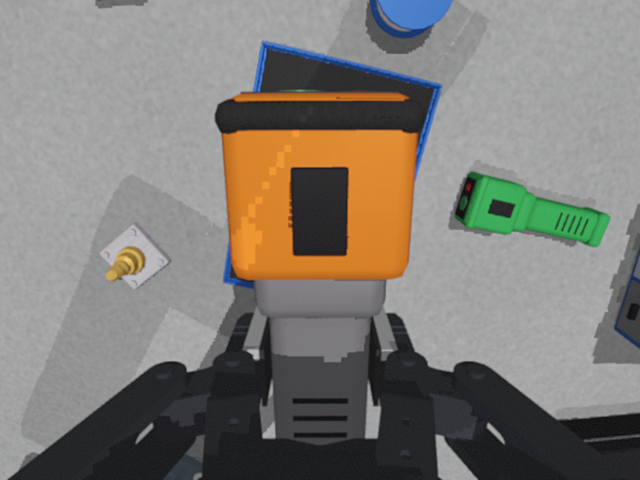

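Call:
{"fn": "step_arm", "kwargs": {
  "increments": "-0.159 -0.05 -0.027 0.001 0.012 -0.0194 1; -0.318 -0.1 -0.054 0.002 0.024 -0.039 1; -0.477 -0.149 -0.082 0.003 0.036 -0.058 1; -0.636 -0.199 -0.109 0.004 0.048 -0.078 1; -0.795 -0.249 -0.136 0.005 0.06 -0.097 1; -0.954 -0.299 -0.163 0.006 0.073 -0.116 1; -1.113 -0.348 -0.191 0.007 0.085 -0.136 1; -1.272 -0.398 -0.218 0.008 0.097 -0.155 1"
}}

```text
t: 8.82
tool_pos: [603.8, -70.4, 283.9]
orientation: [0.733, -0.066, 0.641, -0.217]
contact_force: [0.5, -0.6, -1.5]
grip_width: 34.8
```

```bash
sed -i 's/\[-6,0,7.\]/[-7,0,7.]/' plan.py
python3 - <<'E'
from plan import *
for b in (100,):
    P,Rt=scanpose(b);  need(P,Rt)
E
```

```text
t 8.82 q [-0.02  0.38  1.53 -0.45  1.17  0.37] tcp [603.8 -70.4 283.9] w 34.8 F [ 0.5 -0.6 -1.5]
rotvec [-0.789 -0.25  -0.138] 0.839 shift [-0.0344  0.1022  0.0355]
```

Call:
{"fn": "step_arm", "kwargs": {
  "increments": "-0.158 -0.05 -0.028 -0.007 0.02 0.007 1; -0.316 -0.1 -0.055 -0.014 0.041 0.014 1; -0.473 -0.15 -0.083 -0.021 0.061 0.021 1; -0.631 -0.2 -0.11 -0.028 0.082 0.028 1; -0.789 -0.25 -0.138 -0.034 0.102 0.0355 1; -0.789 -0.25 -0.138 -0.034 0.102 0.0355 1; -0.789 -0.25 -0.138 -0.034 0.102 0.0355 1"
}}

```text
t: 9.7
tool_pos: [659.4, 26.7, 282.6]
orientation: [0.708, -0.407, 0.577, 0.004]
contact_force: [-0.0, 0.3, -1.6]
grip_width: 35.5
```

Run:
```python
from plan import *
for b in (100,0):
    P,Rt=scanpose(b);  need(P,Rt)
s=Cam('scene'); t=Cam('top'); w=Cam('wrist'); cv2.imwrite('pics/w6.png',w.img)
crop(s.img,330,100,530,340,2.5,'pics/s6.png'); crop(t.img,150,180,350,330,4,'pics/t6.png')
```

```text
t 9.7 q [ 0.18  0.42  1.54 -0.66  1.   -0.13] tcp [659.4  26.7 282.6] w 35.5 F [-0.   0.3 -1.6]
rotvec [-0.008 -0.003 -0.001] 0.008 shift [-0.0012  0.0013  0.001 ]
t 9.7 q [ 0.18  0.42  1.54 -0.66  1.   -0.13] tcp [659.4  26.7 282.6] w 35.5 F [-0.   0.3 -1.6]
rotvec [-0.008 -0.003 -0.001] 0.008 shift [-0.001   0.1013  0.0002]
```

View pics/s6.png

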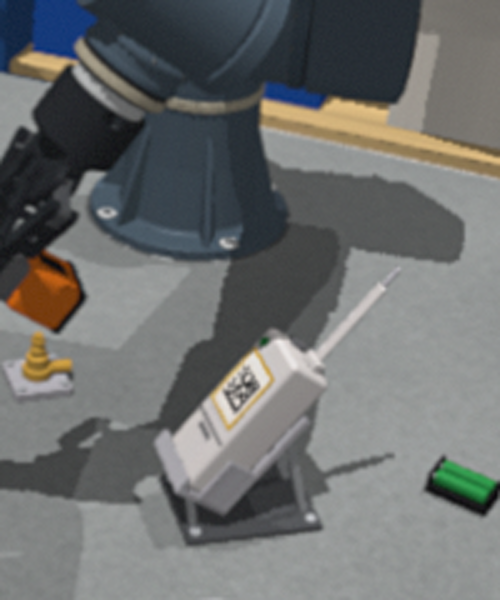

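View pics/t6.png

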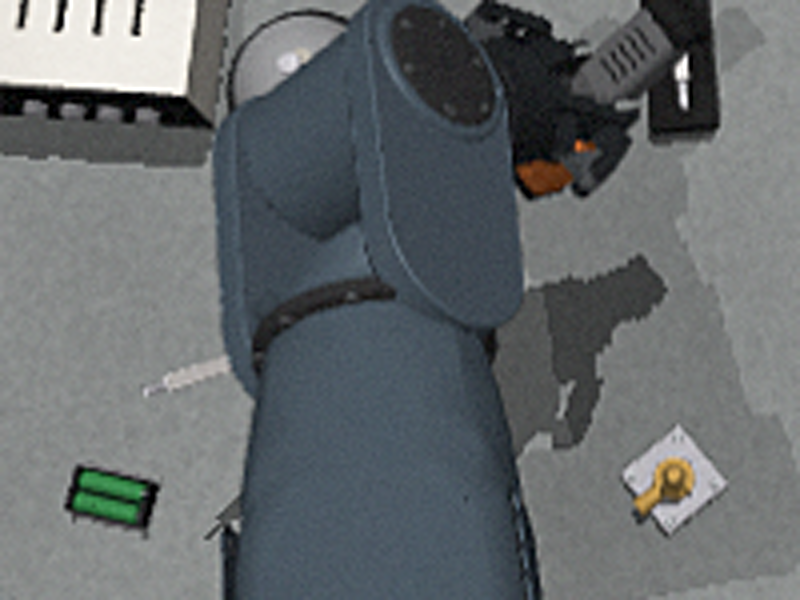

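View pics/w6.png

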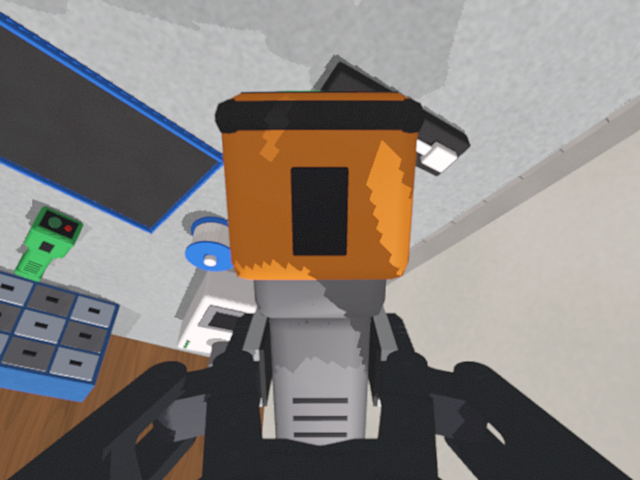

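Call:
{"fn": "step_arm", "kwargs": {
  "increments": "-0.004 0 0 -0.001 0.01 0 1; -0.008 -0.003 -0.001 -0.001 0.022 0 1; -0.008 -0.003 -0.001 -0.001 0.034 0 1; -0.008 -0.003 -0.001 -0.001 0.046 0 1; -0.008 -0.003 -0.001 -0.001 0.058 0 1; -0.008 -0.003 -0.001 -0.001 0.066 0 1; -0.008 -0.003 -0.001 -0.001 0.07 0 1; -0.008 -0.003 -0.001 -0.001 0.07 0 1"
}}

```text
t: 10.85
tool_pos: [626.1, 74.4, 243.0]
orientation: [0.707, -0.412, 0.575, 0.007]
contact_force: [0.4, -0.2, -1.7]
grip_width: 35.0
```

Run:
```python
from plan import *
P,Rt=scanpose(0);  need(P,Rt)
s=Cam('scene'); t=Cam('top')
crop(s.img,330,60,530,320,2.3,'pics/s7.png'); crop(t.img,150,180,350,330,4,'pics/t7.png')
```

```text
t 10.85 q [ 0.27  0.43  1.63 -0.71  0.97  0.02] tcp [626.1  74.4 243. ] w 35.0 F [ 0.4 -0.2 -1.7]
rotvec [0.003 0.002 0.   ] 0.004 shift [-0.0002  0.0309  0.0001]
```

View pics/s7.png

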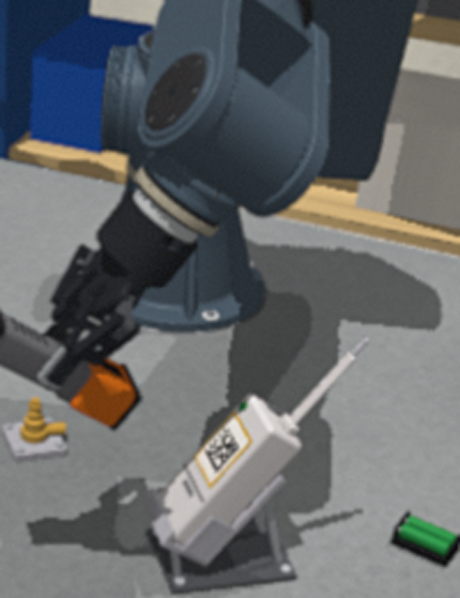

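View pics/t7.png

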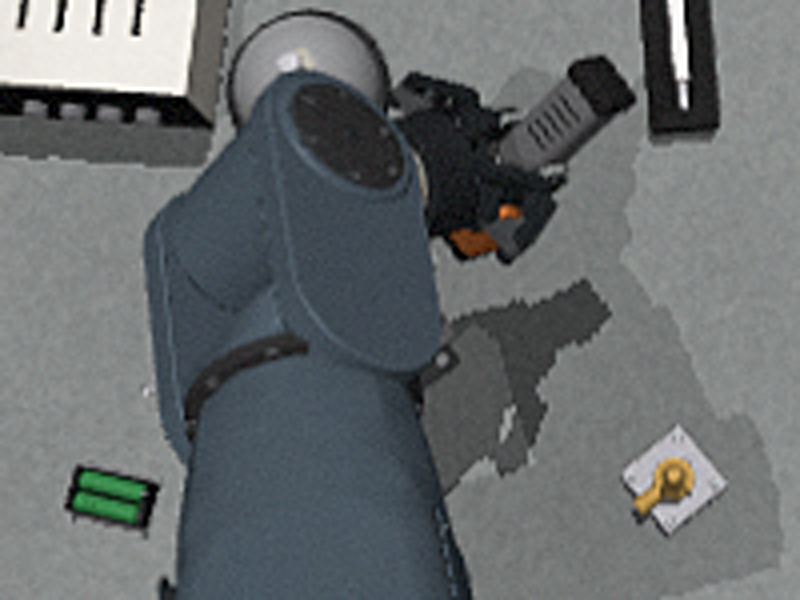

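Run:
```python
from plan import *
s=Cam('scene')
for uv in ((445,151),(472,125),(440,147)):
  v=s.ray([uv])[0]
  for x in (450,520): print(uv,(s.eye+v*(x-s.eye[0])/v[0]).round())
```

```text
(445, 151) [450. 212. 357.]
(445, 151) [520. 227. 390.]
(472, 125) [450. 258. 424.]
(472, 125) [520. 271. 453.]
(440, 147) [450. 200. 363.]
(440, 147) [520. 217. 396.]
```

Call:
{"fn": "step_arm", "kwargs": {
  "increments": "0 0 0 0 0.008 0 1; 0.003 0.002 0 0 0.016 0 1; 0.003 0.002 0 0 0.023 0 1; 0.003 0.002 0 0 0.028 0 1; 0.003 0.002 0 0 0.031 0 1; 0.003 0.002 0 0 0.031 0 1; 0.003 0.002 0 0 0.031 0 1; 0.003 0.002 0 0 0.031 0 1"
}}

```text
t: 12.0
tool_pos: [611.1, 94.7, 225.4]
orientation: [0.707, -0.41, 0.576, 0.006]
contact_force: [-0.5, -0.0, -1.5]
grip_width: 34.9
```

Run:
```python
from plan import *
P,Rt=scanpose(0);  need(P,Rt)
s=Cam('scene')
crop(s.img,330,100,490,320,2.7,'pics/s8.png'); np.savez('s8.npz',img=s.img)
st=r.state(); R0=rot(st["orientation"]).as_matrix()
Rs=np.c_[R0[:,1],-R0[:,2],-R0[:,0]]; O=st["tool_pos"]-Rs@off
im=cv2.resize(s.img[100:320,330:490],None,fx=3,fy=3,interpolation=cv2.INTER_CUBIC)
c=lambda p:((s.proj(O+Rs@np.array(p,float))[0]-[330,100]+.5)*3).astype(int).tolist()
for x in(25,80):
    q=np.array([c((x,a,b)) for a,b in((28,0),(28,42),(-28,42),(-28,0))]); cv2.polylines(im,[q],True,(0,255,0),1)
cv2.line(im,c((82.5,0,21)),c((172.5,0,21)),(0,0,255),1); cv2.imwrite('pics/s8o.png',im)
print("focus",O+Rs@[172.5,0,21])
```

```text
t 12.0 q [ 0.31  0.44  1.66 -0.73  0.97  0.09] tcp [611.1  94.7 225.4] w 34.9 F [-0.5 -0.  -1.5]
rotvec [-0.    -0.001  0.   ] 0.001 shift [-0.0003  0.0002  0.0001]
focus [520.1058908  220.21320732 133.85291678]
```

View pics/s8o.png

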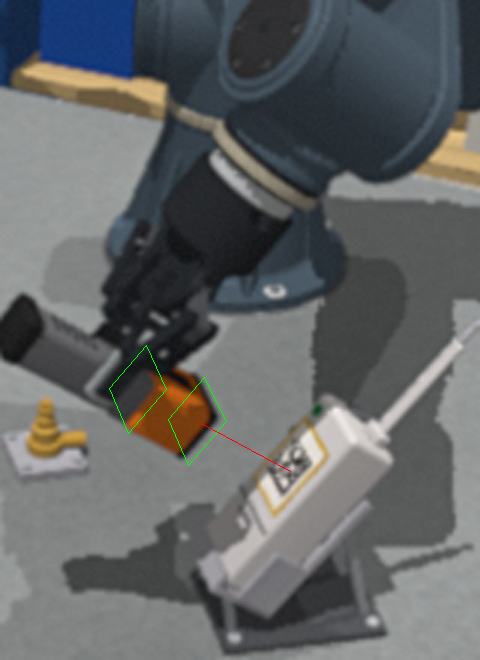

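The overlay has the focus point at crop (291,471), on the code centre at (293,468). The head outline agrees with the model, so I hold here.

Call:
{"fn": "step_arm", "kwargs": {
  "increments": "0 0 0 0 0 0 1; 0 0 0 0 0 0 1; 0 0 0 0 0 0 1; 0 0 0 0 0 0 1; 0 0 0 0 0 0 1; 0 0 0 0 0 0 1; 0 0 0 0 0 0 1; 0 0 0 0 0 0 1"
}}

```text
t: 13.05
tool_pos: [611.0, 94.8, 225.2]
orientation: [0.707, -0.411, 0.576, 0.006]
contact_force: [-0.3, 0.6, -0.8]
grip_width: 35.4
```

Call:
{"fn": "step_arm", "kwargs": {
  "increments": "0 0 0 0 0 0 1; 0 0 0 0 0 0 1; 0 0 0 0 0 0 1; 0 0 0 0 0 0 1; 0 0 0 0 0 0 1; 0 0 0 0 0 0 1; 0 0 0 0 0 0 1; 0 0 0 0 0 0 1"
}}

```text
t: 14.05
tool_pos: [611.1, 94.8, 225.3]
orientation: [0.707, -0.411, 0.576, 0.006]
contact_force: [-0.1, 0.4, -1.8]
grip_width: 35.2
```

Call:
{"fn": "step_arm", "kwargs": {
  "increments": "0 0 0 0 0 0 1; 0 0 0 0 0 0 1; 0 0 0 0 0 0 1; 0 0 0 0 0 0 1; 0 0 0 0 0 0 1; 0 0 0 0 0 0 1; 0 0 0 0 0 0 1; 0 0 0 0 0 0 1"
}}

```text
t: 15.05
tool_pos: [611.1, 94.8, 225.3]
orientation: [0.707, -0.411, 0.576, 0.006]
contact_force: [0.6, -0.5, -1.0]
grip_width: 34.9
```

Run:
```python
from plan import *
P,Rt=scanpose(0);  need(P,Rt)
s=Cam('scene'); w=Cam('wrist'); cv2.imwrite('pics/w9.png',w.img)
crop(s.img,370,190,470,300,6,'pics/s9.png')
```

```text
t 15.05 q [ 0.31  0.44  1.66 -0.73  0.97  0.09] tcp [611.1  94.8 225.3] w 34.9 F [ 0.6 -0.5 -1. ]
rotvec [ 0.    -0.001  0.   ] 0.001 shift [-0.0003 -0.      0.0001]
```

View pics/s9.png

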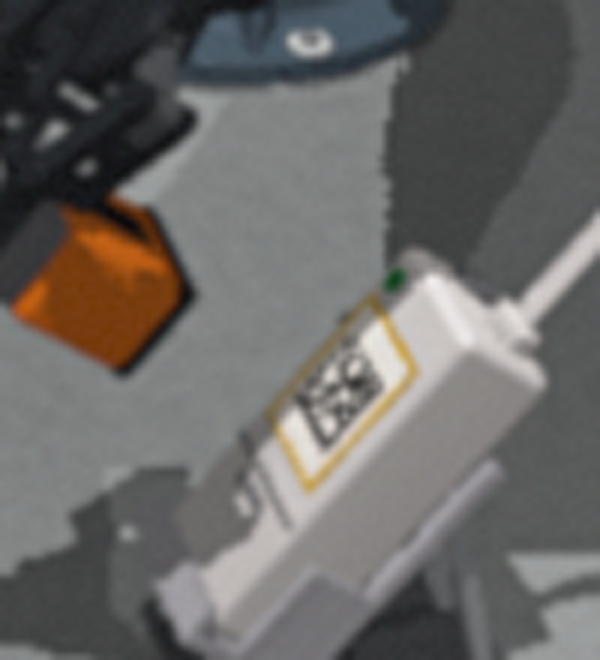

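View pics/w9.png

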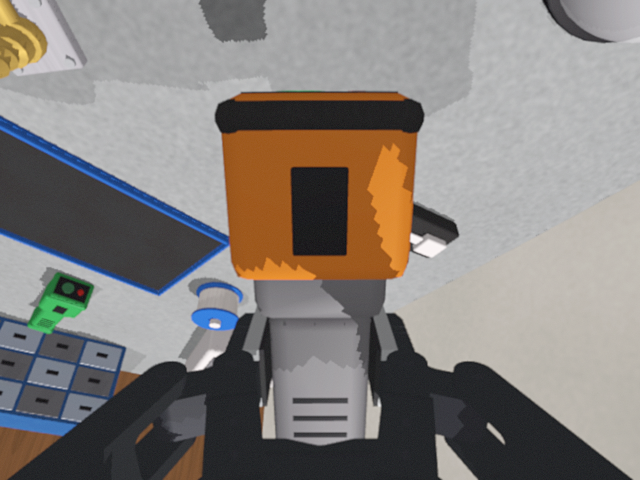

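Steady for 3 s at about 1 mm from the aim point with no slip. I back off along the beam now.

Call:
{"fn": "step_arm", "kwargs": {
  "increments": "0 0 0 0 -0.008 0 1; 0 0 0 0 -0.022 0 1; 0 0 0 0 -0.037 0 1; 0 0 0 0 -0.052 0 1; 0 0 0 0 -0.067 0 1; 0 0 0 0 -0.082 0 1; 0 0 0 0 -0.095 0 1; 0 0 0 0 -0.1 0 1"
}}

```text
t: 16.15
tool_pos: [659.6, 27.9, 283.1]
orientation: [0.707, -0.41, 0.576, 0.006]
contact_force: [-0.6, -0.8, -1.2]
grip_width: 34.9
```

Run:
```python
from plan import *
need([515.6,-231.4,290],toolpose(0.055))
```

```text
t 16.15 q [ 0.18  0.42  1.54 -0.66  1.   -0.13] tcp [659.6  27.9 283.1] w 34.9 F [-0.6 -0.8 -1.2]
rotvec [2.064 0.651 0.355] 2.193 shift [ 0.0664 -0.1067 -0.2688]
```

Call:
{"fn": "step_arm", "kwargs": {
  "increments": "0.159 0.05 0.027 0.005 -0.008 -0.021 1; 0.318 0.1 0.055 0.01 -0.016 -0.041 1; 0.476 0.15 0.082 0.015 -0.025 -0.062 1; 0.635 0.2 0.109 0.02 -0.033 -0.083 1; 0.794 0.25 0.137 0.026 -0.041 -0.103 1; 0.953 0.3 0.164 0.031 -0.049 -0.124 1; 1.111 0.35 0.191 0.036 -0.057 -0.145 1; 1.27 0.401 0.218 0.041 -0.066 -0.165 1"
}}

```text
t: 17.15
tool_pos: [570.7, -131.5, 286.9]
orientation: [0.685, 0.154, 0.626, -0.34]
contact_force: [1.1, -1.0, -1.7]
grip_width: 35.3
```

Run:
```python
from plan import *
need([515.6,-231.4,290],toolpose(0.055))
```

```text
t 17.15 q [-0.18  0.36  1.52 -0.29  1.23  0.63] tcp [ 570.7 -131.5  286.9] w 35.3 F [ 1.1 -1.  -1.7]
rotvec [0.79  0.249 0.137] 0.839 shift [ 0.025  -0.109   0.0226]
```

Call:
{"fn": "step_arm", "kwargs": {
  "increments": "0.158 0.05 0.027 0.005 -0.022 0.0045 1; 0.316 0.1 0.055 0.01 -0.044 0.009 1; 0.474 0.149 0.082 0.015 -0.065 0.0135 1; 0.632 0.199 0.11 0.02 -0.087 0.018 1; 0.79 0.249 0.137 0.025 -0.109 0.0226 1; 0.79 0.249 0.137 0.025 -0.109 0.0226 1; 0.79 0.249 0.137 0.025 -0.109 0.0226 1"
}}

```text
t: 18.02
tool_pos: [516.6, -230.9, 290.2]
orientation: [0.515, 0.484, 0.515, -0.485]
contact_force: [-0.3, 0.2, -2.0]
grip_width: 35.1
```

Run:
```python
from plan import *
need([515.6,-231.4,12],toolpose(0.055))
```

```text
t 18.02 q [-0.5   0.33  1.54 -0.    1.28  1.01] tcp [ 516.6 -230.9  290.2] w 35.1 F [-0.3  0.2 -2. ]
rotvec [0.006 0.002 0.001] 0.007 shift [ 2.782e-01 -7.000e-04 -1.000e-04]
```

Call:
{"fn": "step_arm", "kwargs": {
  "increments": "0.006 0.002 0.001 0.03 0 0 1; 0.006 0.002 0.001 0.07 0 0 1; 0.006 0.002 0.001 0.11 0 0 1; 0.006 0.002 0.001 0.15 0 0 1; 0.006 0.002 0.001 0.19 0 0 1; 0.006 0.002 0.001 0.22 0 0 1; 0.006 0.002 0.001 0.24 0 0 1; 0.006 0.002 0.001 0.25 0 0 1"
}}

```text
t: 19.02
tool_pos: [516.5, -230.6, 39.2]
orientation: [0.513, 0.486, 0.514, -0.486]
contact_force: [0.1, -0.8, -1.0]
grip_width: 35.1
```

Call:
{"fn": "step_arm", "kwargs": {
  "increments": "0 0 0 0.002 0 0 1; 0 0 0 0.004 0 0 1"
}}

```text
t: 19.27
tool_pos: [517.0, -231.7, 37.0]
orientation: [0.514, 0.487, 0.513, -0.486]
contact_force: [-0.1, -0.5, -1.6]
grip_width: 34.9
```

Run:
```python
from plan import *
need([515.6,-231.4,12],toolpose(0.055))
```

```text
t 19.27 q [-0.5   0.65  1.74  0.    0.76  1.01] tcp [ 517.  -231.7   37. ] w 34.9 F [-0.1 -0.5 -1.6]
rotvec [-0.001  0.    -0.002] 0.002 shift [ 0.025  -0.0014 -0.0003]
```

Call:
{"fn": "step_arm", "kwargs": {
  "increments": "0 0 0 0.006 0 0 1; 0 0 0 0.012 0 0 1; 0 0 0 0.017 0 0 1; 0 0 0 0.02 0 0 1; 0 0 0 0.022 0 0 1; 0 0 0 0.0235 0 0 1; 0 0 0 0.0235 0 0 1"
}}

```text
t: 20.15
tool_pos: [516.4, -231.6, 12.8]
orientation: [0.513, 0.487, 0.513, -0.486]
contact_force: [0.2, -0.3, -1.3]
grip_width: 35.1
```

Call:
{"fn": "step_arm", "kwargs": {
  "increments": "0 0 0 0.0005 0 0 1; 0 0 0 0.001 0 0 1; 0 0 0 0.0015 0 0 1"
}}

```text
t: 20.52
tool_pos: [516.5, -231.7, 12.0]
orientation: [0.513, 0.487, 0.513, -0.486]
contact_force: [-4.8, 2.3, 13.1]
grip_width: 35.0
```

Contact with the tray floor (13 N upward). I release and rise.

Call:
{"fn": "step_arm", "kwargs": {
  "increments": "0 0 0 0 0 0 0; 0 0 0 0 0 0 -0.3; 0 0 0 0 0 0 -1; 0 0 0 0 0 0 -1; 0 0 0 0 0 0 -1; 0 0 0 0 0 0 -1; 0 0 0 -0.01 0 0 -1; 0 0 0 -0.03 0 0 -1"
}}

```text
t: 21.52
tool_pos: [516.1, -231.5, 42.0]
orientation: [0.513, 0.487, 0.513, -0.486]
contact_force: [0.2, 0.1, 0.3]
grip_width: 85.2
```

Call:
{"fn": "step_arm", "kwargs": {
  "increments": "0 0 0 -0.03 0 0 -1; 0 0 0 -0.07 0 0 -1; 0 0 0 -0.12 0 0 -1; 0 0 0 -0.17 0 0 -1; 0 0 0 -0.21 0 0 -1; 0 0 0 -0.21 0 0 -1; 0 0 0 -0.21 0 0 -1"
}}

```text
t: 22.4
tool_pos: [515.9, -231.5, 251.6]
orientation: [0.513, 0.487, 0.513, -0.486]
contact_force: [-0.2, 0.3, -0.3]
grip_width: 85.4
```

Run:
```python
from plan import *
need([515.6,-231.4,12],toolpose(0.055))
w=Cam('wrist'); cv2.imwrite('pics/w10.png',w.img); s=Cam('scene'); cv2.imwrite('pics/s10.png',s.img)
o=cv2.imread('pics/scene0.png').astype(int); d=np.abs(s.img.astype(int)-o).max(2); print(d[225:320,380:540].max(), [int((d[a:b,c:e]>60).sum()) for a,b,c,e in((335,400,380,450),(225,265,325,365),(300,375,240,305),(255,295,165,205),(280,310,495,535),(205,320,385,495))])
```

```text
t 22.4 q [-0.5   0.36  1.59  0.    1.19  1.01] tcp [ 515.9 -231.5  251.6] w 85.4 F [-0.2  0.3 -0.3]
rotvec [-0.002 -0.    -0.001] 0.002 shift [ 0.2396 -0.0004 -0.    ]
26 [0, 2, 0, 0, 0, 63]
```

View pics/w10.png

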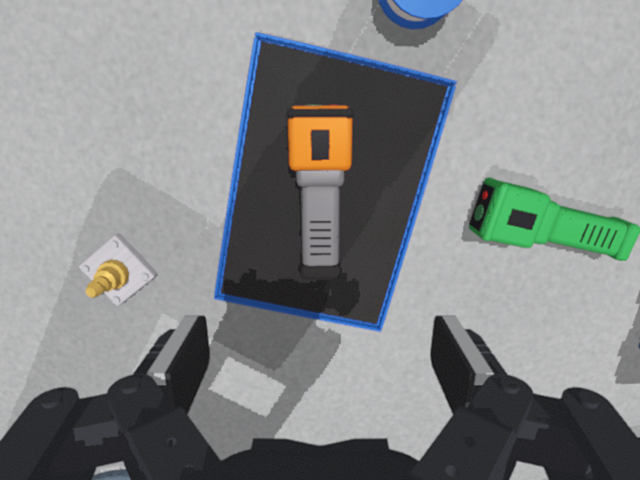

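View pics/s10.png

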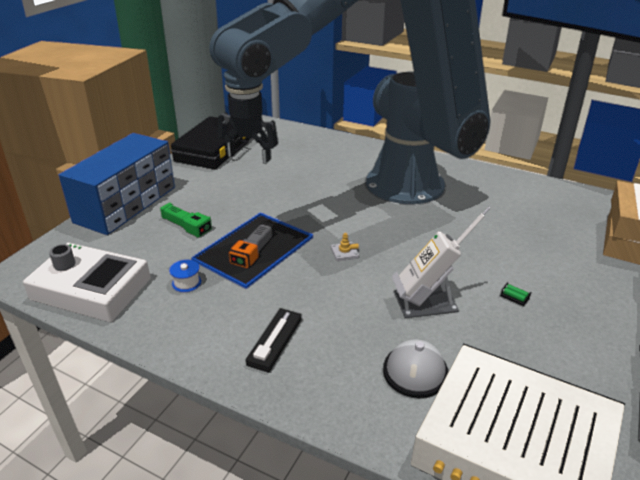

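The scanner lies flat in the middle of the tray (wrist picture, 320,190), released. The sonde and the bystanders look unchanged in the scene picture, apart from arm shadows on the bench.

```bash
python3 -c "
from plant import r
print(r.sign_off()); s=r.state(); print(s['t'],s['contact_force'])"
```

```text
the job is handed in; nothing more can be done
None
the job is handed in; nothing more can be done
```

I gripped the orange-headed scanner by its grip and aimed it square at the sonde's label from about 90 mm. I held it there for about 3 s, backed off along the beam, laid it back in the tray and let go. I handed the job in at about 22.4 s of the 48 s allowed.

**Last checks:**
- **Aim:** during the hold the tool stayed within about 0.3 mm of the planned pose. The projected beam focus fell on the code centre in the scene picture, and the scanner had not slipped in the fingers.
- **Placing:** the scanner lies flat and released, close to where it was and well inside the tray. The gripper is open and clear at 250 mm.
- **Other things:** comparing the scene pictures from before and after, the sonde and all five bystanders stand as before. The only changed pixels were around the sonde and port, and I put them down to the arm's shadow.

**Not settled:**
- **Label height:** my estimates disagreed. Two fixed cameras gave about 137 mm, the wrist camera alone about 126 mm, and the task text says about 120 mm. I aimed at 134 mm; even if 120 mm is right, the focus is about 10 mm off along the label, within the 17 mm allowed.
- **Read not confirmed:** I saw no indicator that the scanner had read the code.

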